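Set out the marble moulds in working order beside the torch

ROBOT

A 6-joint arm with a two-finger parallel gripper is mounted at the origin on the work surface. World frame = base frame: x ahead of the robot, y to its left, z up, the work surface at z = 0. Lengths are in mm, angles in rad, forces in N, time in s.
With the tool pointing down it reaches from about 375 to 925 mm from the base axis. Payload 5.7 kg.
Tool frame: the origin (TCP) lies at the very end of the fingers, on their centre line; the grasp point (between the pads) lies 19 mm behind it; z points along the fingers, x is the direction in which the jaws open and shut, and the axes are right-handed (so a half turn about z gives the same grasp; the last joint's range is limited). The gripper opens to 88 mm and grips with 3 to 60 N. Pads are 20 mm wide; open, the fingers measure 115 mm over their backs; the gripper's body (75 mm by 178 mm) begins 61 mm behind the grasp point.
Start: joints at [-0.115, 0.359, 1.51, -0, 1.272, -0.115], TCP at [599.968, -0.004, 222.623] pointing down, gripper open.
Joint ranges: [-2.97, 2.97], [-1.01, 2.36], [0.21, 2.38], [-0.96, 4.11], [0.2, 2.71], [-2.98, 2.98]. Speed limits (rad/s): [2.39, 2.39, 3.14, 3.14, 3.14, 3.14].

INTERFACE

Orientations are given as [roll, pitch, yaw] about the fixed x, y, z axes, in that order (R = Rz(yaw) Ry(pitch) Rx(roll)).
In Python, from bench import r gives the robot as it stands.
- The arm moves only by the tool move_arm, never from a script. Its arguments are lists of equal length, an entry for each row: "xyz": the shift along the world's x, y, z in cm, a list of three; "spin": the turn about the world's z in degrees; "jaw": the closure in counts, from 0 (fully open) to 255 (shut). A call has 1 to 20 rows; each row shifts and turns the commanded pose from where the row before left it; what a row does not reach is not made up. A row lasts 1/12 s, in which the tool goes at most 41.7 mm and 7.16 degrees, less where a joint would pass 70% of its speed; a pose out of reach is approached as far as the arm can. A call with a gripper value outside its range is refused whole. The fingers move at their own pace and stop on an object; the grip force is fixed at half the most. Time passes only in rows, so rows that do not move let the fingers close. It gives the time, the measured TCP pose, the force and the opening at its end, in the units of the state.
- r.read_state(): the state, without advancing time (a new reading comes with each control period).
- r.read_camera(name): name is "scene" or "side" or "wrist"; returns a dict with "pixels" (400x640x3 uint8, red, green, blue), "camera_matrix" (3x3 intrinsics, pixels), "extrinsics" (4x4, takes a point from world to camera coordinates). Camera axes: x right, y up, looking along -z (the intrinsics and any distortion apply to the point x, -y, -z); pixel columns grow to the right and rows downward; lengths in mm; the calibration is good to about 2 mm. A picture is of the moment at which its call begins. There is no depth.
- r.finish_job(): hands the job in, once; it reports no verdict.
The state is a dict: "time": time; "joints": joint angles; "qd": joint speeds; "tau": joint torques, N m; "tool_pos": TCP position; "tcp_rot": TCP orientation; "wrist_force": force on the tool from outside, world axes, zero at the start; "torque": the same for the moment, N m; "finger_gap": finger opening in mm.
Only numpy, scipy, OpenCV 4.12 (cv2) and the standard library are available. Lean on these libraries where they do the work, as an engineer would, in place of code of your own. Each camera call takes 0.05 s, during which the arm holds its last target.

TASK

Set the four graphite marble moulds out for the next marble: one in the middle of each metal rest, standing flat with its handle lying through the notch in the front lip, in order of size with the smallest nearest the torch and the largest farthest from it. Graphite chips, so set each one down without letting it fall, and leave the little glass vase standing where it is.

Things in the scene. Friction and masses are not known exactly. Their poses are not given: they have to be found in the camera images.
- mould_34: smallest graphite marble mould: dark upright cylinder 34 mm across, 28 tall, a 20 mm hollow in its top. Origin: centre of the underside, z up. Handle along its own -x (towards the robot at the start, within 0.6 rad), axis 18 mm up: steel neck 6 mm thick to 64 mm from the origin, then wooden grip 13 mm thick to 112 mm. Grip the cylinder from above, across the handle
- mould_44: second smallest graphite marble mould: dark upright cylinder 44 mm across, 34 tall, a 29 mm hollow in its top. Origin: centre of the underside, z up. Handle along its own -x (towards the robot at the start, within 0.6 rad), axis 18 mm up: steel neck 6 mm thick to 64 mm from the origin, then wooden grip 13 mm thick to 112 mm. Grip the cylinder from above, across the handle
- mould_54: second largest graphite marble mould: dark upright cylinder 54 mm across, 41 tall, a 37 mm hollow in its top. Origin: centre of the underside, z up. Handle along its own -x (towards the robot at the start, within 0.6 rad), axis 18 mm up: steel neck 6 mm thick to 64 mm from the origin, then wooden grip 13 mm thick to 112 mm. Grip the cylinder from above, across the handle
- mould_65: largest graphite marble mould: dark upright cylinder 65 mm across, 49 tall, a 47 mm hollow in its top. Origin: centre of the underside, z up. Handle along its own -x (towards the robot at the start, within 0.6 rad), axis 18 mm up: steel neck 6 mm thick to 64 mm from the origin, then wooden grip 13 mm thick to 112 mm. Grip the cylinder from above, across the handle
- rest_a: left-most (largest y) of four fixed metal rests 98 mm apart on a board: channel 84 mm deep (x), 86 wide (y), sides open. Origin: middle of its underside, 8 mm above the bench, z up; floor 3 mm above origin. Lips 40 mm from the middle reach 25 mm above origin: back (+x) plain; front (-x, towards robot) with 8 mm outward flange and middle notch 24 mm wide down to the floor, for the mould's neck
- rest_b: second from the left of four fixed metal rests 98 mm apart on a board: channel 84 mm deep (x), 86 wide (y), sides open. Origin: middle of its underside, 8 mm above the bench, z up; floor 3 mm above origin. Lips 40 mm from the middle reach 25 mm above origin: back (+x) plain; front (-x, towards robot) with 8 mm outward flange and middle notch 24 mm wide down to the floor, for the mould's neck
- rest_c: second from the right of four fixed metal rests 98 mm apart on a board: channel 84 mm deep (x), 86 wide (y), sides open. Origin: middle of its underside, 8 mm above the bench, z up; floor 3 mm above origin. Lips 40 mm from the middle reach 25 mm above origin: back (+x) plain; front (-x, towards robot) with 8 mm outward flange and middle notch 24 mm wide down to the floor, for the mould's neck
- rest_d: right-most (smallest y) of four fixed metal rests 98 mm apart on a board: channel 84 mm deep (x), 86 wide (y), sides open. Origin: middle of its underside, 8 mm above the bench, z up; floor 3 mm above origin. Lips 40 mm from the middle reach 25 mm above origin: back (+x) plain; front (-x, towards robot) with 8 mm outward flange and middle notch 24 mm wide down to the floor, for the mould's neck
- torch: the bench torch (fixed): a steel and brass burner about 170 mm tall, on a dark steel foot 140 x 100 mm, with one red and one green valve knob; origin: middle of the foot's underside. It stands beyond the left end or the right end of the row of rests
- bud_vase: a small finished green glass vase, 42 mm across and 58 mm tall, standing loose on the bench among the moulds; origin: centre of its underside, z up. To be left standing where it is
Mind the look-alikes: they are no part of the job. What is shaped like the mould_44 but yellow is not meant.

How it is judged:
By the outcome, as a careful person would: the job done as asked, in the order asked, and still so for the second after the job is handed in, with the robot touching nothing.
It also fails if it takes over 115 s, if anything falls off the work surface, if the arm or the gripper's body presses on something with over 40 N, if the wrist force passes 120 N, or if a joint passes its speed limit or range.

## Working session

There is one attempt and no reset: what is moved stays moved. The work goes in short steps, Python scripts to look and compute and a tool call to move; the robot and the scene stay as the last step left them, time stands still between calls to the robot, and variables do not carry over. Pictures are saved under pics/ and viewed, and the job is handed in when it is done.

Besides the shell and the picture viewer there is one more tool, called after "Emit:" as name(argument=value, ...) on one line, values as JSON. move_arm: Moves the arm, as the interface text tells. Its arguments: {"type":"object","properties":{"xyz":{"type":"array"},"spin":{"type":"array"},"jaw":{"type":"array"}},"required":["xyz","spin","jaw"]}

```bash
mkdir -p pics; ls; python3 - <<'E'
from bench import r
import cv2
s=r.read_state(); print(s)
for n in ("scene","side","wrist"):
    c=r.read_camera(n); cv2.imwrite(f"pics/{n}0.png",c["pixels"][:,:,::-1]); print(n,c["camera_matrix"].round(1).tolist(),c["extrinsics"].round(3).tolist(), [k for k in c])
E
```

```text
pics
{'time': 0.0, 'joints': array([-1.15078826e-01,  3.59460948e-01,  1.51141055e+00, -5.25823919e-06,
        1.27248066e+00, -1.15105251e-01]), 'qd': array([ 4.59252411e-04,  9.57419333e-04,  9.44992893e-04, -1.71264414e-03,
       -8.45167001e-05,  1.12548227e-04]), 'tau': array([-2.01257943e-03, -5.15376234e+01, -2.70722097e+01,  6.73234044e-02,
        3.48843460e-02, -1.61260368e-04]), 'tool_pos': array([5.99327716e+02, 8.08168137e-02, 2.21844141e+02]), 'tcp_rot': array([-3.14139556e+00,  1.74843368e-03,  2.81472057e-05]), 'wrist_force': array([-0.1190674 ,  0.03891395, -0.35880032]), 'torque': array([-0.0018516 , -0.00514588,  0.00751585]), 'finger_gap': 87.72223164088335}
scene [[431.2, 0.0, 319.6], [0.0, 431.2, 201.3], [0.0, 0.0, 1.0]] [[0.796, 0.605, 0.018, -457.537], [-0.481, 0.614, 0.625, 236.722], [0.367, -0.506, 0.78, -1429.105], [0.0, 0.0, 0.0, 1.0]] ['pixels', 'camera_matrix', 'extrinsics']
side [[373.5, 0.0, 317.1], [0.0, 373.5, 196.5], [0.0, 0.0, 1.0]] [[-0.949, -0.315, -0.008, 546.491], [0.209, -0.648, 0.733, -117.349], [-0.236, 0.694, 0.681, -885.274], [0.0, 0.0, 0.0, 1.0]] ['pixels', 'camera_matrix', 'extrinsics']
wrist [[300.0, 0.0, 323.0], [0.0, 300.0, 197.7], [0.0, 0.0, 1.0]] [[1.0, -0.0, -0.002, -598.257], [-0.0, 0.968, -0.251, 30.485], [0.002, 0.251, 0.968, -390.628], [0.0, 0.0, 0.0, 1.0]] ['pixels', 'camera_matrix', 'extrinsics']
```

View pics/scene0.png

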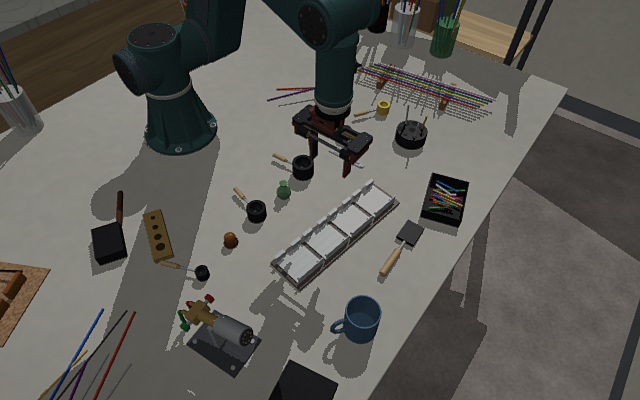

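View pics/side0.png

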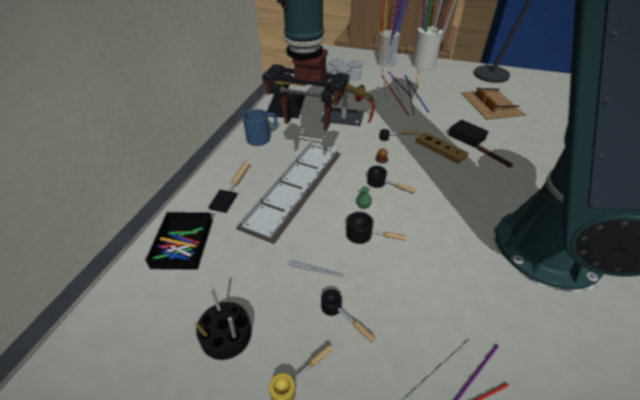

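View pics/wrist0.png

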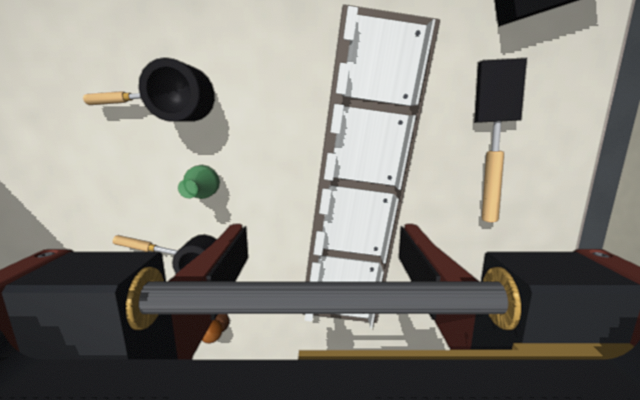

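```bash
cat > h.py <<'E'
from bench import r
import cv2, numpy as np
def cam(n):
    c=r.read_camera(n); return c["pixels"],np.array(c["camera_matrix"]),np.array(c["extrinsics"])
def onz(uv,K,E,z):
    d=np.array([(uv[0]-K[0,2])/K[0,0],-(uv[1]-K[1,2])/K[1,1],-1.])
    R=E[:3,:3];t=E[:3,3];o=-R.T@t;w=R.T@d
    return o+w*(z-o[2])/w[2]
def proj(p,K,E):
    q=E[:3,:3]@np.asarray(p,float)+E[:3,3]; return np.array([K[0,0]*q[0]/-q[2]+K[0,2],K[1,1]*-q[1]/-q[2]+K[1,2]])
def save(n,im): cv2.imwrite(f"pics/{n}.png",im[:,:,::-1])
E
python3 - <<'E'
from h import *
S,KS,ES=cam("scene"); D,KD,ED=cam("side"); W,KW,EW=cam("wrist")
for nm,uv,z in [("small",(202,270),28),("m2",(257,204),30),("m3",(303,160),40),("yellow",(383,103),30),("torch",(222,347),0),("vase",(284,185),40)]:
    print("scene",nm,onz(uv,KS,ES,z).round(0))
for nm,uv,z in [("small",(385,131),28),("m2",(376,171),34),("m3",(360,218),49),("m4",(331,294),41),("yellow",(282,382),34),("vase",(364,195),40)]:
    print("side",nm,onz(uv,KD,ED,z).round(0))
for nm,uv in [("TL",(349,7)),("TR",(437,18)),("BL",(307,316)),("BR",(374,322))]: print("wrist",nm,onz(uv,KW,EW,8 if nm[0]=="T" else 8).round(0))
for nm,uv in [("a",(272,267)),("b",(300,289)),("c",(398,200)),("d",(373,182))]: print("scene board",onz(uv,KS,ES,8).round(0))
c=lambda E:-E[:3,:3].T@E[:3,3]
print(c(ES),c(ED),c(EW))
# enlarged crops
cv2.imwrite("pics/sc_crop.png",cv2.resize(S[140:390,150:420,::-1],None,fx=2.2,fy=2.2,interpolation=cv2.INTER_CUBIC))
cv2.imwrite("pics/sd_crop.png",cv2.resize(D[110:350,230:430,::-1],None,fx=2.5,fy=2.5,interpolation=cv2.INTER_CUBIC))
E
```

```text
scene small [ 459. -332.   28.]
scene m2 [426. -94.  30.]
scene m3 [427. 111.  40.]
scene yellow [467. 502.  30.]
scene torch [ 626. -434.    0.]
scene vase [446.  -1.  40.]
side small [ 454. -328.   28.]
side m2 [ 439. -111.   34.]
side m3 [436.  94.  49.]
side m4 [443. 309.  41.]
side yellow [474. 494.  34.]
side vase [447.   2.  40.]
wrist TL [628. 190.   8.]
wrist TR [727. 179.   8.]
wrist BL [ 576. -206.    8.]
wrist BR [ 673. -216.    8.]
scene board [ 582. -211.    8.]
scene board [ 677. -215.    8.]
scene board [723. 179.   8.]
scene board [628. 193.   8.]
[1002.65092295 -592.4584907   975.39923059] [334.08040081 710.18175223 692.93966308] [599.19012043  68.59680857 384.90478888]
```

View pics/sc_crop.png

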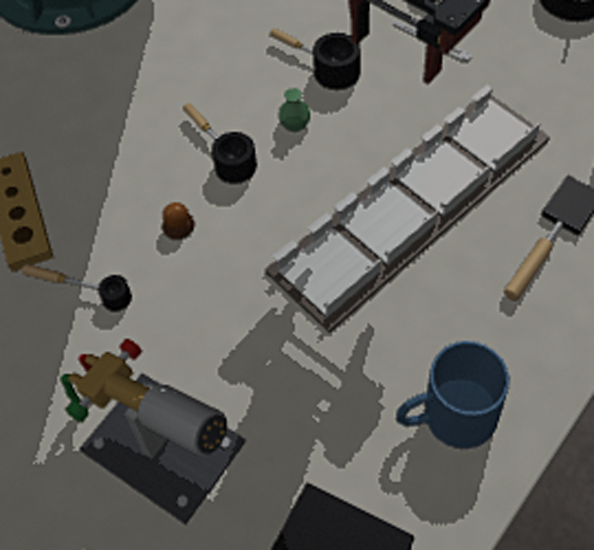

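View pics/sd_crop.png

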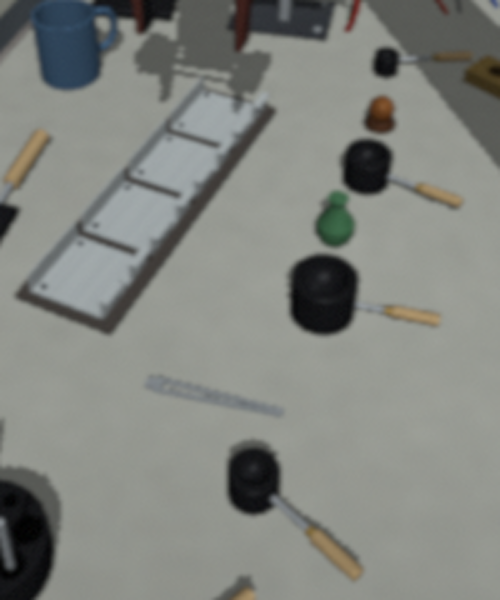

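Emit:
move_arm(xyz=[[-0.7,0,0.5],[-0.7,0,0.5],[-0.7,0,0.5],[-0.7,0,0.5],[-0.7,0,0.5],[-0.7,0,0.5],[-0.7,0,0.5],[-0.7,0,0.5],[-0.7,0,0.5],[-0.7,0,0.5],[-0.7,0,0.5],[-0.7,0,0.5],[-0.7,0,0.5],[-0.7,0,0.5],[-0.7,0,0.5],[0,0,0],[0,0,0]], spin=[6,6,6,6,6,6,6,6,6,6,6,6,6,6,6,0,0], jaw=[0,0,0,0,0,0,0,0,0,0,0,0,0,0,0,0,0])

```text
time: 1.72
tool_pos: [495.1, -0.0, 297.9]
tcp_rot: [3.141, 0.0, 1.568]
wrist_force: [0.9, 1.0, -0.0]
finger_gap: 87.7
```

```bash
python3 - <<'E'
from h import *
print(r.read_state()["joints"])
W,K,E=cam("wrist"); save("w1",W); np.savez("w1.npz",W=W,K=K,E=E); print(E.round(3))
S,KS,ES=cam("scene"); save("s1",S)
E
```

```text
[-1.39597318e-01  1.40296516e-01  1.62126842e+00 -6.02688144e-05
  1.37911702e+00 -1.70719919e+00]
[[ 3.00000e-03  1.00000e+00 -0.00000e+00 -1.71900e+00]
 [-9.68000e-01  3.00000e-03 -2.52000e-01  5.28199e+02]
 [-2.52000e-01  1.00000e-03  9.68000e-01 -3.38225e+02]
 [ 0.00000e+00  0.00000e+00  0.00000e+00  1.00000e+00]]
```

View pics/w1.png

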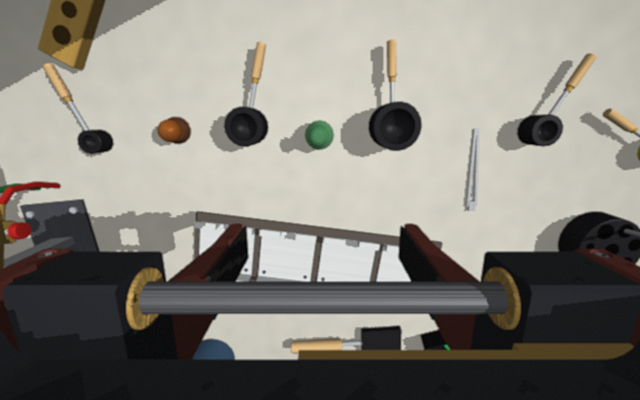

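View pics/s1.png

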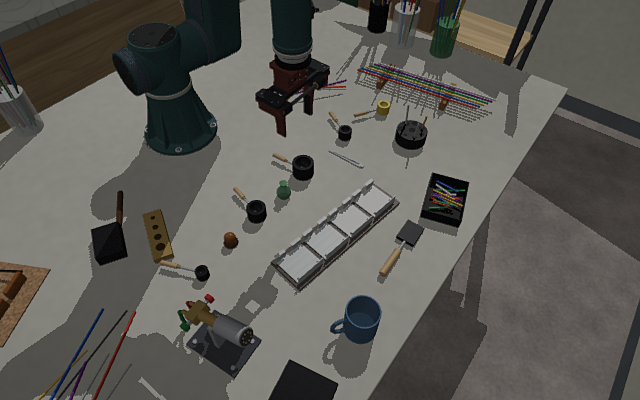

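```bash
cat > meas.py <<'E'
from h import *
H={"34":28,"44":34,"54":41,"65":49}
def blobs(mask,mina):
    n,l,s,c=cv2.connectedComponentsWithStats(mask.astype(np.uint8))
    return [(s[i],c[i],l==i) for i in range(1,n) if s[i,4]>=mina]
def masks(W):
    hsv=cv2.cvtColor(W,cv2.COLOR_RGB2HSV); h,s,v=[hsv[...,i].astype(int) for i in range(3)]
    wood=(h>8)&(h<25)&(s>80)&(v>120); dark=(v<62)
    return wood,dark
def measure(W,K,E,name,cyl,wd,R=45):
    """cyl, wd: rough pixel of cylinder and grip"""
    wood,dark=masks(W); h=H[name]
    def near(m,p):
        b=[x for x in blobs(m,40)]; return min(b,key=lambda x:np.hypot(*(x[1]-p)))
    bw=near(wood,wd); bd=near(dark,cyl)
    ys,xs=np.nonzero(bw[2]); P=np.array([onz((x,y),K,E,18)[:2] for x,y in zip(xs,ys)])
    c=P.mean(0); u,sv,vt=np.linalg.svd(P-c,full_matrices=False); d=vt[0]
    m=cv2.morphologyEx(bd[2].astype(np.uint8),cv2.MORPH_OPEN,np.ones((7,7)))
    mm=blobs(m>0,40); bd2=min(mm,key=lambda x:np.hypot(*(x[1]-cyl)))
    yy,xx=np.nonzero(bd2[2]); dc=bd2[1]
    ctr=onz(dc,K,E,h*0.55)[:2]
    if d@(ctr-c)<0: d=-d
    pr=(P-c)@d
    d2=(ctr-c)/np.linalg.norm(ctr-c)
    o=c+88*d2
    # silhouette width at mid height, across line of sight
    wpx=bd2[0][2:4]; 
    zc=-(E[2,:3]@np.array([*ctr,h/2])+E[2,3])
    return dict(ctr=ctr.round(1),o_handle=o.round(1),len=round(float(np.ptp(pr)),1),wid=round(float(np.ptp((P-c)@[-d[1],d[0]])),1),yaw_w=round(float(np.degrees(np.arctan2(d[1],d[0]))),1),yaw=round(float(np.degrees(np.arctan2(d2[1],d2[0]))),1),dist=round(float(np.linalg.norm(ctr-c)),1),size=(wpx*zc/K[0,0]).round(1),px=dc.round(0))
E
python3 - <<'E'
from meas import *
f=np.load("w1.npz");W,K,E=f["W"],f["K"],f["E"]
for a in [("34",(95,140),(58,82)),("54",(246,126),(259,63)),("65",(395,126),(391,60)),("44",(541,130),(575,75))]:
    print(a[0],measure(W,K,E,*a))
for u in [(196,213),(436,242),(197,258)]: print("board",onz(u,K,E,8).round(0))
print("vase",onz((319,134),K,E,30).round(0), "brown",onz((174,130),K,E,15).round(0))
E
```

```text
34 {'ctr': array([ 455.3, -333.2]), 'o_handle': array([ 454.8, -333.4]), 'len': 53.1, 'wid': 14.4, 'yaw_w': 23.0, 'yaw': 23.0, 'dist': 88.6, 'size': array([48.4, 32.2]), 'px': array([ 95., 141.])}
54 {'ctr': array([ 434.4, -109.8]), 'o_handle': array([ 435. , -109.9]), 'len': 51.6, 'wid': 11.5, 'yaw_w': -13.8, 'yaw': -14.2, 'dist': 87.4, 'size': array([59.9, 54.2]), 'px': array([245., 126.])}
65 {'ctr': array([434.3, 100.7]), 'o_handle': array([434.8, 100.8]), 'len': 50.7, 'wid': 9.6, 'yaw_w': 3.3, 'yaw': 4.4, 'dist': 87.5, 'size': array([72.1, 66.4]), 'px': array([394., 126.])}
44 {'ctr': array([441.3, 311. ]), 'o_handle': array([440.1, 311.7]), 'len': 52.2, 'wid': 11.1, 'yaw_w': -28.5, 'yaw': -29.3, 'dist': 89.4, 'size': array([62. , 41.8]), 'px': array([539., 130.])}
board [ 568. -201.    8.]
board [618. 183.   8.]
board [ 645. -208.    8.]
vase [445.  -5.  30.] brown [ 440. -216.   15.]
```

Emit:
move_arm(xyz=[[3,0,0],[3,0,0],[3,0,0],[3,0,0],[3,0,0],[2,0,0],[0,0,0],[0,0,0],[0,0,0]], spin=[0,0,0,0,0,0,0,0,0], jaw=[0,0,0,0,0,0,0,0,0])

```text
time: 2.57
tool_pos: [663.9, 0.1, 296.8]
tcp_rot: [-3.139, -0.0, 1.57]
wrist_force: [-1.3, -0.2, 0.0]
finger_gap: 87.8
```

```bash
python3 - <<'E'
from h import *
print(r.read_state()["joints"])
W,K,E=cam("wrist"); save("w2",W); np.savez("w2.npz",W=W,K=K,E=E)
cv2.imwrite("pics/w2c.png",cv2.resize(W[70:270,140:480,::-1],None,fx=2.3,fy=2.3,interpolation=cv2.INTER_CUBIC))
E
```

```text
[-1.03720246e-01  4.02485305e-01  1.25807006e+00 -1.75968639e-04
  1.48319308e+00 -1.67366611e+00]
```

View pics/w2c.png

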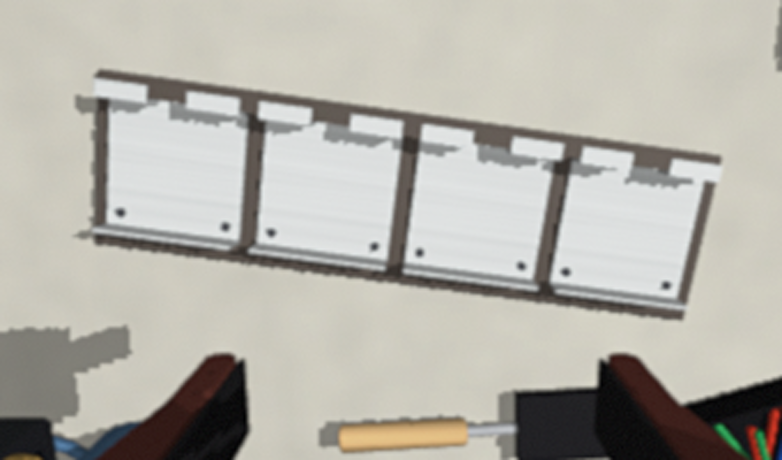

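```bash
python3 - <<'E'
from h import *
f=np.load("w2.npz");W,K,E=f["W"],f["K"],f["E"]
px=lambda p:(140+(p[0]+.5)/2.3-.5,70+(p[1]+.5)/2.3-.5)
N=[onz(px(p),K,E,33)[:2] for p in [(167,98),(331,117),(493,137),(652,160)]]
print("notch",np.round(N,1), "pitch",[np.linalg.norm(N[i+1]-N[i]).round(1) for i in range(3)])
d=N[3]-N[0]; d/=np.linalg.norm(d); x=np.array([d[1],-d[0]]); print("yaw",np.degrees(np.arctan2(x[1],x[0])))
B=[onz(px(p),K,E,8)[:2] for p in [(98,72),(97,243),(721,158),(682,318)]]
print("board",np.round(B,1),"ctr",np.mean(B,0),"sizes",[np.linalg.norm(B[i]-B[j]).round(1) for i,j in ((0,1),(2,3),(0,2),(1,3))])
v=B[2]-B[0];print("byaw",np.degrees(np.arctan2(-v[0],v[1]))); v=B[3]-B[1];print("byaw",np.degrees(np.arctan2(-v[0],v[1])))
# back lip top edge: line of the back lip z=33 ; screws on floor z=11
Sc=[onz(px(p),K,E,11)[:2] for p in [(120,212),(225,227),(271,233),(375,247),(419,252),(521,266),(566,271),(666,286)]]
M=[(Sc[2*i]+Sc[2*i+1])/2 for i in range(4)]; print("screw mids",np.round(M,1))
# floor corners z=11 back/left edges rest d..a : left edge mid, right edge mid
L=[onz(px(p),K,E,11)[:2] for p in [(105,160),(246,165),(260,175),(401,188),(409,200),(556,212),(564,230),(698,235)]]
print("floor y", [((L[2*i]@d).round(1),(L[2*i+1]@d).round(1)) for i in range(4)], "notch y",[(n@d).round(1) for n in N],"screws",[(m@d).round(1) for m in M], "boardctr y",np.mean(B,0)@d)
print("x: notch",[(n@x).round(1) for n in N],"screws",[(m@x).round(1) for m in M],"boardctr",np.mean(B,0)@x)
for nm,p in [("flange outer",(120,80)),("flange inner",(120,100)),("backlip top-out",(160,242)),("backlip in",(160,233))]: print(nm,onz(px(p),K,E,33)[:2]@x)
E
```

```text
notch [[ 584.2 -151. ]
 [ 595.2  -53.9]
 [ 607.    43.4]
 [ 620.7  140.4]] pitch [np.float64(97.8), np.float64(98.0), np.float64(98.0)]
yaw -7.143939768989817
board [[ 567.9 -201.5]
 [ 676.  -214.9]
 [ 621.   192.9]
 [ 728.2  177.8]] ctr [648.26227174 -11.44011613] sizes [np.float64(108.9), np.float64(108.2), np.float64(398.0), np.float64(396.1)]
byaw -7.666798637213225
byaw -7.568534475069428
screw mids [[ 660.  -162.3]
 [ 673.6  -64.5]
 [ 686.4   32.4]
 [ 699.8  130.1]]
floor y [(np.float64(-123.1), np.float64(-33.5)), (np.float64(-24.2), np.float64(66.7)), (np.float64(72.7), np.float64(168.7)), (np.float64(175.9), np.float64(263.8))] notch y [np.float64(-77.2), np.float64(20.6), np.float64(118.6), np.float64(216.5)] screws [np.float64(-78.9), np.float64(19.8), np.float64(117.6), np.float64(216.1)] boardctr y 69.26818167334538
x: notch [np.float64(598.4), np.float64(597.3), np.float64(596.9), np.float64(598.4)] screws [np.float64(675.0), np.float64(676.4), np.float64(677.1), np.float64(678.2)] boardctr 644.652439866596
flange outer 591.5988021140963
flange inner 603.0456004401137
backlip top-out 686.0420456877519
backlip in 680.3314036367636
```

```bash
python3 - <<'E'
from h import *
f=np.load("w1.npz");W,K,E=f["W"],f["K"],f["E"]
for n,p,z in [("footcorner",(85,200),8),("footcorner2",(22,210),8),("foot br",(98,250),8),("redknob",(18,230),100),("hose",(30,185),60),("hose",(58,184),60),("hose",(58,184),0),]: print(n,onz(p,K,E,z).round(0))
S,KS,ES=cam("scene")
for z in (60,80,100,120,140): print(z,"red",onz((209,298),KS,ES,z).round(0)[:2],"green",onz((184,325),KS,ES,z).round(0)[:2],"wred",onz((18,230),K,E,z).round(0)[:2],"whose",onz((58,184),K,E,z).round(0)[:2])
cv2.imwrite("pics/t1.png",cv2.resize(W[150:300,0:160,::-1],None,fx=4,fy=4,interpolation=cv2.INTER_CUBIC))
cv2.imwrite("pics/t2.png",cv2.resize(S[250:390,150:290,::-1],None,fx=4,fy=4,interpolation=cv2.INTER_CUBIC))
E
```

```text
footcorner [ 546. -372.    8.]
footcorner2 [ 562. -474.    8.]
foot br [ 631. -368.    8.]
redknob [ 561. -390.  100.]
hose [ 511. -400.   60.]
hose [ 510. -361.   60.]
hose [ 522. -415.    0.]
60 red [ 544. -381.] green [ 548. -460.] wred [ 576. -433.] whose [ 510. -361.]
80 red [ 554. -386.] green [ 558. -463.] wred [ 569. -411.] whose [ 505. -343.]
100 red [ 564. -390.] green [ 568. -466.] wred [ 561. -390.] whose [ 501. -325.]
120 red [ 574. -395.] green [ 578. -468.] wred [ 554. -368.] whose [ 497. -307.]
140 red [ 584. -400.] green [ 588. -471.] wred [ 546. -346.] whose [ 493. -289.]
```

View pics/t1.png

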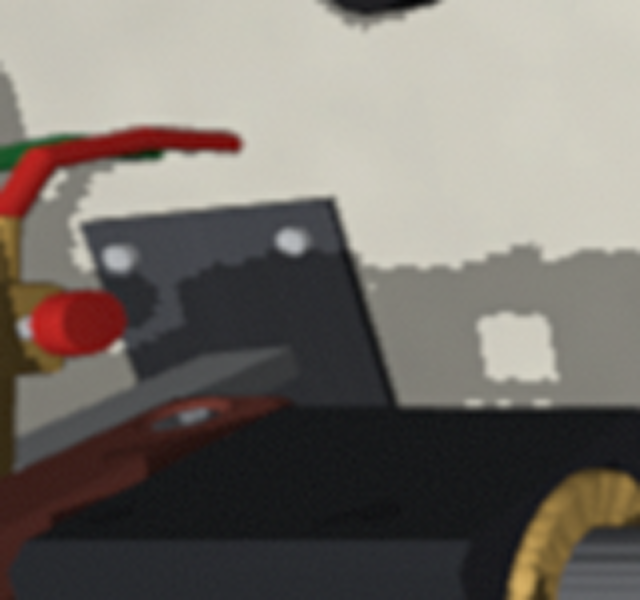

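View pics/t2.png

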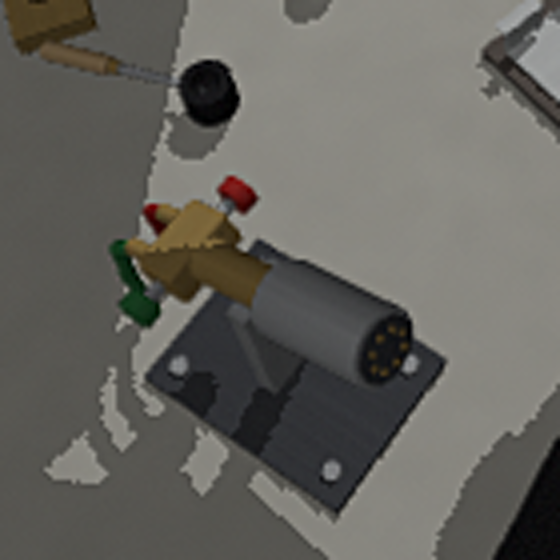

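```bash
python3 - <<'E'
from h import *
f=np.load("w1.npz");W,K,E=f["W"],f["K"],f["E"]
S,KS,ES=cam("scene")
def tri(a,b):
    P=lambda K,E:K@np.diag([1,-1,-1.])@E[:3]
    X=cv2.triangulatePoints(P(K,E),P(KS,ES),np.array(a,float).reshape(2,1),np.array(b,float).reshape(2,1));X=X[:3,0]/X[3]
    return X.round(0),(proj(X,K,E)-a).round(1),(proj(X,KS,ES)-b).round(1)
print("redknob",tri((18,230),(209,298)))
print("hose top",tri((10,189),(188,303)))
for u in [(58,184),(36,184),(10,189)]:
  for z in (0,30,60,90): print(u,z,onz(u,K,E,z).round(0)[:2],proj(onz(u,K,E,z),KS,ES).round(0), "crop",((proj(onz(u,K,E,z),KS,ES)-[150,250])*4).round(0))
E
```

```text
redknob (array([ 563., -390.,   99.]), array([0.7, 0.9]), array([-0.3, -0.1]))
hose top (array([ 517., -421.,   66.]), array([1.2, 1.7]), array([-0.7, -0.2]))
(58, 184) 0 [ 522. -415.] [197. 315.] crop [186. 258.]
(58, 184) 30 [ 516. -388.] [201. 299.] crop [203. 197.]
(58, 184) 60 [ 510. -361.] [205. 284.] crop [220. 134.]
(58, 184) 90 [ 503. -334.] [209. 268.] crop [237.  71.]
(36, 184) 0 [ 522. -450.] [186. 326.] crop [142. 302.]
(36, 184) 30 [ 516. -421.] [190. 309.] crop [162. 237.]
(36, 184) 60 [ 510. -391.] [195. 293.] crop [181. 171.]
(36, 184) 90 [ 503. -362.] [200. 276.] crop [201. 104.]
(10, 189) 0 [ 530. -493.] [174. 342.] crop [ 94. 368.]
(10, 189) 30 [ 523. -461.] [179. 324.] crop [117. 297.]
(10, 189) 60 [ 516. -428.] [185. 306.] crop [140. 225.]
(10, 189) 90 [ 510. -396.] [191. 288.] crop [164. 153.]
```

Emit:
move_arm(xyz=[[-3,1.3,-1],[-3,1.3,-1],[-3,1.3,-1],[-3,1.3,-1],[-3,1.3,-1],[-3,1.3,-1],[-3,1.3,-1],[-2,1,-1],[0,0,-3.5],[0,0,-3.5],[0,0,-3.5],[0,0,-3.5],[0,0,0],[0,0,0]], spin=[0,0,0,0,0,0,4,0,0,0,0,0,0,0], jaw=[0,0,0,0,0,0,0,0,0,0,0,0,0,0])

```text
time: 3.88
tool_pos: [433.0, 100.8, 77.2]
tcp_rot: [-3.137, 0.0, 1.64]
wrist_force: [-0.3, -0.8, 1.1]
finger_gap: 87.9
```

```bash
python3 - <<'E'
from h import *
for n in ("wrist","scene"):
    W,K,E=cam(n); save(n+"3",W)
s=r.read_state(); print(s["tool_pos"],s["tcp_rot"])
E
```

```text
[435.94791332 101.03896052  79.32194852] [3.13937273e+00 9.25289832e-05 1.64043575e+00]
```

View pics/wrist3.png

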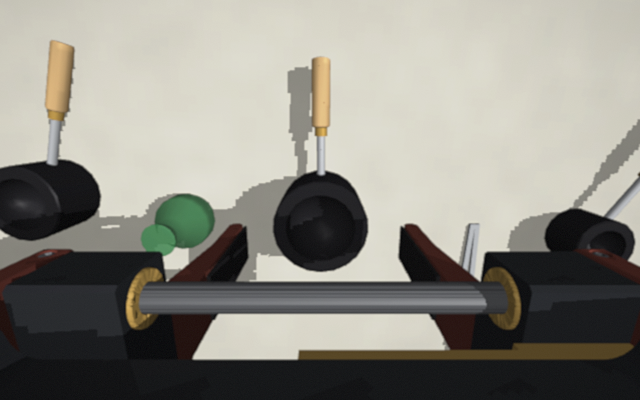

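Emit:
move_arm(xyz=[[0,0,-1.5],[0,0,-1.5],[0,0,-1.5],[0,0,-1.5],[0,0,0],[0,0,0],[0,0,0],[0,0,0],[0,0,0],[0,0,0],[0,0,0],[0,0,0]], spin=[0,0,0,0,0,0,0,0,0,0,0,0], jaw=[0,0,0,0,0,0,255,255,255,255,255,255])

```text
time: 4.98
tool_pos: [435.7, 100.9, 18.5]
tcp_rot: [3.14, 0.0, 1.641]
wrist_force: [-0.8, -1.5, 8.2]
finger_gap: 64.3
```

Emit:
move_arm(xyz=[[0,0,1],[0,0,2],[0,0,3],[0,0,3],[0,0,2],[3,0.5,0],[3,0.5,0],[3,0.4,0],[3,0.4,0],[3,0.4,0],[3,0.4,0],[3,0.4,0],[2.1,0.4,0],[0,0,0],[0,0,0],[0,0,0]], spin=[0,0,0,0,0,-1.5,-1.5,-1.5,-1.5,-1.5,-1.5,-1.5,-1,0,0,0], jaw=[255,255,255,255,255,255,255,255,255,255,255,255,255,255,255,255])

```text
time: 6.32
tool_pos: [664.2, 134.9, 126.7]
tcp_rot: [-3.139, 0.001, 1.44]
wrist_force: [0.5, 0.4, -2.4]
finger_gap: 64.5
```

```bash
python3 - <<'E'
from h import *
for n in ("wrist","scene"):
    W,K,E=cam(n); save(n+"4",W)
E
```

```text
(no output)
```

View pics/wrist4.png

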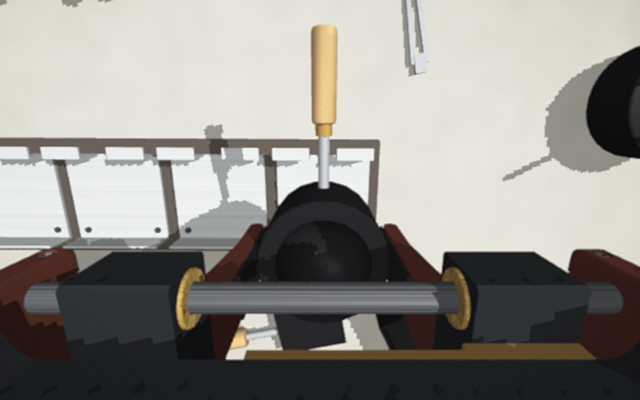

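Emit:
move_arm(xyz=[[0,0,-2],[0,0,-2],[0,0,-2],[0,0,-1.5],[0,0,-1],[0,0,-0.5],[0,0,-0.5],[0,0,0],[0,0,0],[0,0,0]], spin=[0,0,0,0,0,0,0,0,0,0], jaw=[255,255,255,255,255,255,255,255,255,255])

```text
time: 7.25
tool_pos: [666.7, 135.1, 33.6]
tcp_rot: [3.14, -0.0, 1.44]
wrist_force: [-1.2, -1.2, -2.7]
finger_gap: 65.3
```

```bash
python3 - <<'E'
from h import *
for n in ("wrist","side"):
    W,K,E=cam(n); save(n+"5",W)
    if n=="side": cv2.imwrite("pics/side5c.png",cv2.resize(W[90:270,200:400,::-1],None,fx=3,fy=3,interpolation=cv2.INTER_CUBIC))
s=r.read_state();print(s["tool_pos"],s["wrist_force"])
E
```

```text
[666.64528703 135.06433431  33.52484772] [ 0.70952906 -0.0768247  -1.99649206]
```

View pics/wrist5.png

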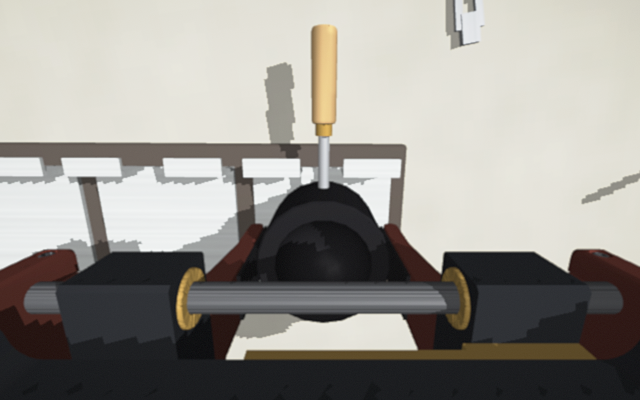

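View pics/side5c.png

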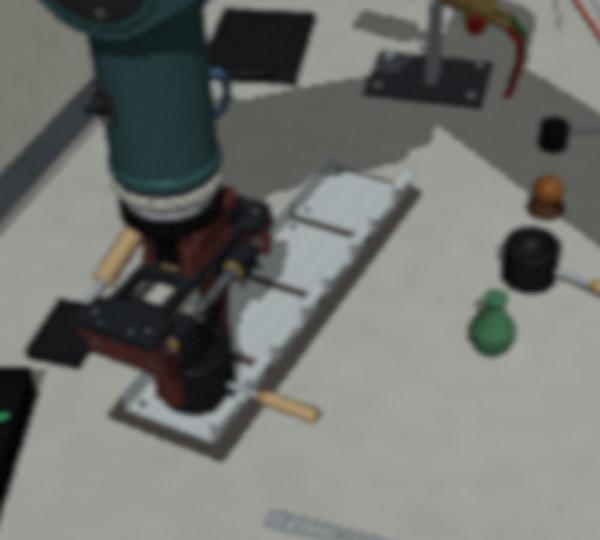

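Emit:
move_arm(xyz=[[0,0,-0.2],[0,0,-0.1],[0,0,-0.1],[0,0,0],[0,0,0]], spin=[0,0,0,0,0], jaw=[255,255,255,255,255])

```text
time: 7.77
tool_pos: [666.1, 135.0, 29.5]
tcp_rot: [3.141, 0.0, 1.44]
wrist_force: [-2.2, 0.5, 5.8]
finger_gap: 64.7
```

Emit:
move_arm(xyz=[[0,0,-0.1],[0,0,0],[0,0,0]], spin=[0,0,0], jaw=[255,255,255])

```text
time: 8.02
tool_pos: [666.2, 135.0, 29.5]
tcp_rot: [3.141, 0.0, 1.44]
wrist_force: [-4.6, -0.5, 12.0]
finger_gap: 64.3
```

Emit:
move_arm(xyz=[[0,0,0],[0,0,0],[0,0,0],[0,0,0],[0,0,1],[0,0,2],[0,0,3],[0,0,4],[0,0,4],[0,0,0],[0,0,0]], spin=[0,0,0,0,0,0,0,0,0,0,0], jaw=[10,10,10,10,10,10,10,10,0,0,0])

```text
time: 8.93
tool_pos: [668.4, 135.3, 171.6]
tcp_rot: [3.135, -0.002, 1.44]
wrist_force: [0.1, 0.4, -0.1]
finger_gap: 87.9
```

```bash
python3 - <<'E'
from h import *
for n in ("wrist","scene"):
    W,K,E=cam(n); save(n+"6",W)
    np.savez(n+"6.npz",W=W,K=K,E=E)
    if n=="scene": cv2.imwrite("pics/scene6c.png",cv2.resize(W[130:300,250:430,::-1],None,fx=3,fy=3,interpolation=cv2.INTER_CUBIC))
E
```

```text
(no output)
```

View pics/wrist6.png

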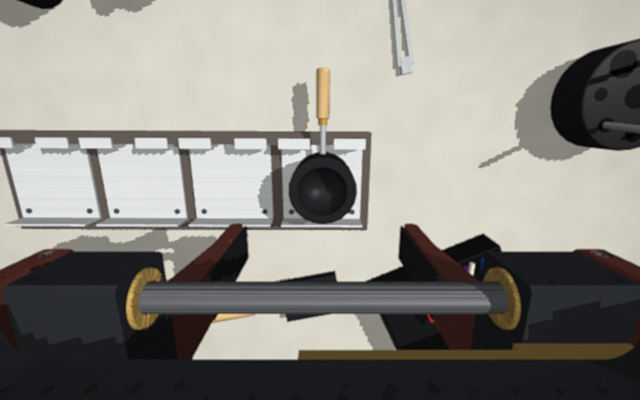

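View pics/scene6c.png

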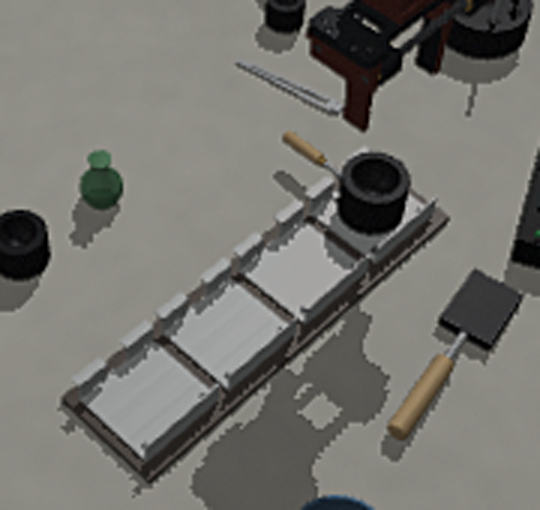

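```bash
python3 - <<'E'
from meas import *
import meas
f=np.load("wrist6.npz");W,K,E=f["W"],f["K"],f["E"]
wood,dark=masks(W)
# offset heights by floor 11: shift world
E2=E.copy(); E2[:3,3]=E[:3,:3]@[0,0,11]+E[:3,3]
print(measure(W,K,E2,"65",(322,188),(323,92)))
x=np.array([np.cos(np.radians(-7.5)),np.sin(np.radians(-7.5))]);d=np.array([-x[1],x[0]])
for n,p,z in [("flange out",(300,138),33),("flange in",(300,151),33),("back lip bottom?",(290,227),8),("notch l",(311,143),33),("notch r",(337,143),33)]:
    q=onz(p,K,E,z)[:2];print(n,q.round(1),(q-[666.4,134.6])@x,(q-[666.4,134.6])@d)
E
```

```text
{'ctr': array([667.2, 134.7]), 'o_handle': array([665.3, 134.9]), 'len': 51.3, 'wid': 10.8, 'yaw_w': -7.5, 'yaw': -7.9, 'dist': 89.9, 'size': array([67.3, 70.4]), 'px': array([322., 188.])}
flange out [615.1 119.7] -48.95419092517066 -21.465611649267107
flange in [627.6 117.8] -36.22733750288129 -21.717482419293194
back lip bottom? [714.7  91.1] 53.57048041141515 -36.843386221249986
notch l [621.3 129.8] -44.090859985887896 -10.679256731625669
notch r [624.7 155.3] -44.08706658663556 15.048054889820435
```

Emit:
move_arm(xyz=[[-2.5,2,0],[-2.5,2,0],[-2.5,2,0],[-2.5,2,0],[-2.5,2,0],[-2.5,2,0],[-2.5,2,0],[-2.5,2,0],[-2.5,1.6,0],[0,0,-3],[0,0,-3],[0,0,-3],[0,0,0],[0,0,0],[0,0,0]], spin=[-2.4,-2.4,-2.4,-2.4,-2.4,-2.4,-2.4,-2.4,-2.4,0,0,0,0,0,0], jaw=[0,0,0,0,0,0,0,0,0,0,0,0,0,0,0])

```text
time: 10.28
tool_pos: [440.9, 310.9, 77.7]
tcp_rot: [-3.141, 0.001, 1.063]
wrist_force: [0.7, -0.1, 0.2]
finger_gap: 87.7
```

```bash
python3 - <<'E'
from meas import *
W,K,E=cam("wrist"); save("w7",W)
print(measure(W,K,E,"44",(320,240),(320,100)))
s=r.read_state();print(s["tool_pos"],s["tcp_rot"])
E
```

```text
{'ctr': array([442.6, 310. ]), 'o_handle': array([441.3, 310.7]), 'len': 52.2, 'wid': 11.7, 'yaw_w': -28.0, 'yaw': -28.2, 'dist': 89.5, 'size': array([45.2, 48.4]), 'px': array([323., 215.])}
[441.70912483 311.23603334  78.50886138] [ 3.14106526e+00 -7.45897230e-04  1.06263435e+00]
```

View pics/w7.png

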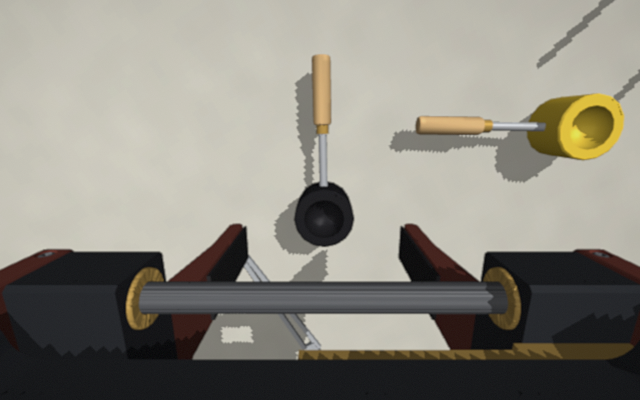

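Emit:
move_arm(xyz=[[0,0,-2],[0,0,-2],[0,0,-1.5],[0,0,-1],[0,0,-0.5],[0,0,0],[0,0,0],[0,0,0],[0,0,0],[0,0,0],[0,0,0],[0,0,0],[0,0,0]], spin=[1,0,0,0,0,0,0,0,0,0,0,0,0], jaw=[0,0,0,0,0,0,255,255,255,255,255,255,255])

```text
time: 11.42
tool_pos: [441.0, 311.0, 7.8]
tcp_rot: [3.141, -0.0, 1.08]
wrist_force: [0.0, -0.1, -0.3]
finger_gap: 44.6
```

Emit:
move_arm(xyz=[[0,0,1],[0,0,2],[0,0,3],[0,0,3],[0,0,2],[1.7,-3.1,0],[1.7,-3.1,0],[1.7,-3.1,0],[1.7,-3.1,0],[1.7,-3.1,0],[1.7,-3.1,0],[1.7,-3.1,0],[1.7,-3.1,0],[1.7,-3.1,0],[1.7,-3.1,0],[1.7,-3.1,0],[1.3,-3,0],[0,0,0],[0,0,0],[0,0,0]], spin=[0,0,0,0,0,1.7,1.7,1.7,1.7,1.7,1.7,1.7,1.7,1.7,1.7,1.7,1.9,0,0,0], jaw=[255,255,255,255,255,255,255,255,255,255,255,255,255,255,255,255,255,255,255,255])

```text
time: 13.08
tool_pos: [640.1, -59.6, 117.6]
tcp_rot: [-3.14, -0.0, 1.439]
wrist_force: [-0.8, 0.7, -0.5]
finger_gap: 43.6
```

```bash
python3 - <<'E'
from h import *
W,K,E=cam("wrist"); save("w8",W)
s=r.read_state();print(s["tool_pos"],s["tcp_rot"],s["wrist_force"],s["finger_gap"])
E
```

```text
[639.9328495  -59.03339525 117.63606229] [-3.14020684e+00 -4.39554497e-04  1.43983249e+00] [-0.6065633   0.27800548 -1.11529792] 43.59481952774591
```

View pics/w8.png

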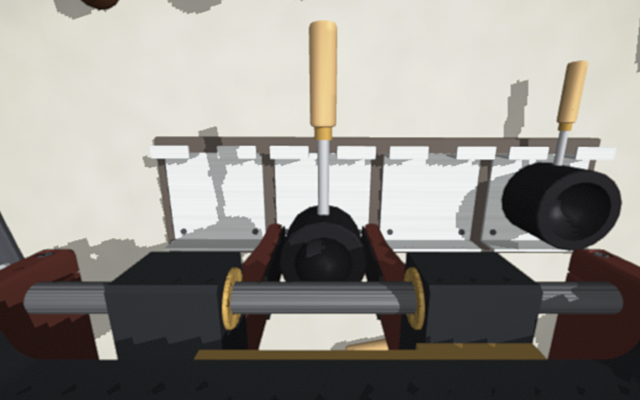

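Emit:
move_arm(xyz=[[0,0,-2],[0,0,-2],[0,0,-2],[0,0,-1.5],[0,0,-1],[0,0,-0.5],[0,0,-0.5],[0,0,0],[0,0,-0.2],[0,0,-0.1],[0,0,0],[0,0,0]], spin=[0,0,0,0,0,0,0,0,0,0,0,0], jaw=[255,255,255,255,255,255,255,255,255,255,255,255])

```text
time: 14.13
tool_pos: [641.3, -60.1, 20.1]
tcp_rot: [3.141, 0.0, 1.44]
wrist_force: [0.2, -0.1, -0.4]
finger_gap: 43.7
```

Emit:
move_arm(xyz=[[0,0,-0.1],[0,0,0],[0,0,0]], spin=[0,0,0], jaw=[255,255,255])

```text
time: 14.38
tool_pos: [641.2, -60.1, 18.9]
tcp_rot: [3.141, 0.0, 1.44]
wrist_force: [-0.2, -0.4, -0.9]
finger_gap: 43.6
```

Emit:
move_arm(xyz=[[0,0,-0.1],[0,0,0],[0,0,0]], spin=[0,0,0], jaw=[255,255,255])

```text
time: 14.63
tool_pos: [641.3, -60.1, 18.8]
tcp_rot: [3.141, 0.0, 1.44]
wrist_force: [-2.4, 1.1, 7.8]
finger_gap: 43.6
```

Emit:
move_arm(xyz=[[0,0,0],[0,0,0],[0,0,0],[0,0,0],[0,0,1],[0,0,2],[0,0,3],[0,0,4],[0,0,4],[0,0,0],[0,0,0]], spin=[0,0,0,0,0,0,0,0,0,0,0], jaw=[50,50,50,50,50,50,50,50,0,0,0])

```text
time: 15.55
tool_pos: [643.3, -60.4, 161.4]
tcp_rot: [3.135, 0.001, 1.44]
wrist_force: [-0.0, -0.5, -0.9]
finger_gap: 86.1
```

```bash
python3 - <<'E'
from meas import *
W,K,E=cam("wrist"); save("w9",W)
E2=E.copy(); E2[:3,3]=E[:3,:3]@[0,0,11]+E[:3,3]
print(measure(W,K,E2,"44",(322,188),(323,92)))
E
```

```text
{'ctr': array([642.7, -60.5]), 'o_handle': array([641.8, -60.4]), 'len': 51.4, 'wid': 11.4, 'yaw_w': -7.4, 'yaw': -7.7, 'dist': 88.8, 'size': array([43.5, 44.5]), 'px': array([323., 189.])}
```

View pics/w9.png

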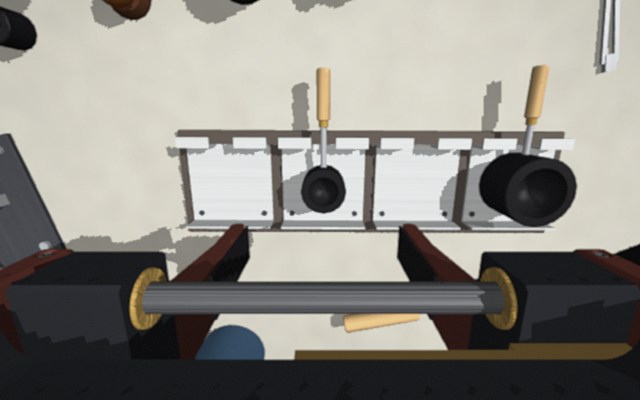

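Emit:
move_arm(xyz=[[-3.4,-0.8,0],[-3.4,-0.8,0],[-3.4,-0.8,0],[-3.4,-0.8,0],[-3.4,-0.8,0],[-3.4,-0.8,0],[-0.2,-0.2,0],[0,0,-3],[0,0,-3],[0,0,-2],[0,0,0],[0,0,0],[0,0,0]], spin=[-1.1,-1.1,-1.1,-1.1,-1.1,-1.1,0,0,0,0,0,0,0], jaw=[0,0,0,0,0,0,0,0,0,0,0,0,0])

```text
time: 16.68
tool_pos: [435.2, -110.0, 77.8]
tcp_rot: [-3.141, -0.0, 1.325]
wrist_force: [0.2, -0.8, 0.4]
finger_gap: 87.7
```

```bash
python3 - <<'E'
from meas import *
W,K,E=cam("wrist"); save("w10",W)
print(measure(W,K,E,"54",(320,220),(320,100)))
s=r.read_state();print(s["tool_pos"],s["tcp_rot"])
E
```

```text
{'ctr': array([ 436.8, -108.9]), 'o_handle': array([ 434.8, -108.4]), 'len': 51.9, 'wid': 11.8, 'yaw_w': -13.7, 'yaw': -13.6, 'dist': 90.1, 'size': array([56.9, 59.9]), 'px': array([325., 215.])}
[ 435.74381317 -110.18480295   78.27565738] [3.14068453e+00 2.27259017e-04 1.32490208e+00]
```

View pics/w10.png

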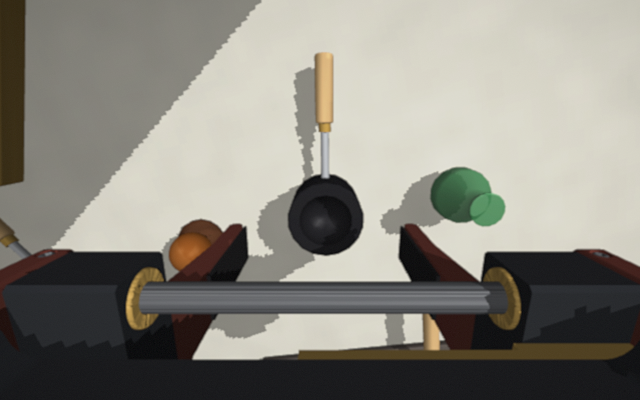

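Emit:
move_arm(xyz=[[0,0.1,-2],[0,0,-2],[0,0,-1.5],[0,0,-0.6],[0,0,-0.5],[0,0,0],[0,0,0],[0,0,0],[0,0,0],[0,0,0],[0,0,0],[0,0,0]], spin=[0.4,0,0,0,0,0,0,0,0,0,0,0], jaw=[0,0,0,0,0,0,255,255,255,255,255,255])

```text
time: 17.73
tool_pos: [435.2, -109.0, 11.9]
tcp_rot: [3.141, 0.0, 1.332]
wrist_force: [-0.0, 0.9, 3.3]
finger_gap: 53.7
```

Emit:
move_arm(xyz=[[0,0,1],[0,0,2],[0,0,3],[0,0,3],[0,0,2],[2.7,1.8,0],[2.7,1.8,0],[2.7,1.8,0],[2.7,1.8,0],[2.7,1.8,0],[2.7,1.8,0],[2.7,1.8,0],[2.7,1.8,0],[0.2,0.2,0],[0,0,0],[0,0,0],[0,0,0]], spin=[0,0,0,0,0,0.8,0.8,0.8,0.8,0.8,0.8,0.8,0.6,0,0,0,0], jaw=[255,255,255,255,255,255,255,255,255,255,255,255,255,255,255,255,255])

```text
time: 19.15
tool_pos: [651.1, 36.4, 121.1]
tcp_rot: [-3.139, 0.001, 1.439]
wrist_force: [0.0, 0.8, -1.3]
finger_gap: 53.6
```

```bash
python3 - <<'E'
from h import *
W,K,E=cam("wrist"); save("w11",W)
s=r.read_state();print(s["tool_pos"],s["tcp_rot"],s["wrist_force"],s["finger_gap"])
E
```

```text
[651.28490613  36.21225203 121.27532114] [-3.13965675e+00  5.41358500e-04  1.43905171e+00] [ 0.18536657 -0.19744547 -1.66441036] 53.58779492378233
```

View pics/w11.png

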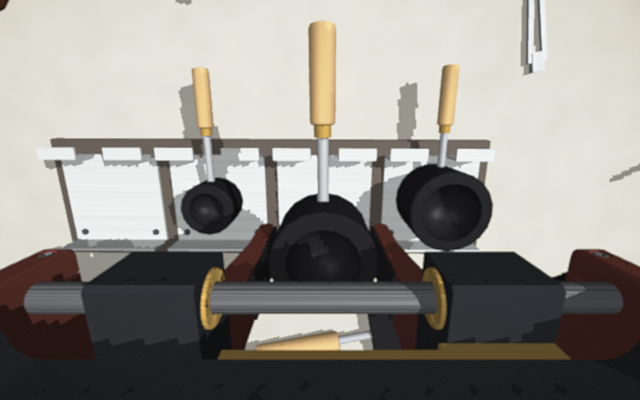

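Emit:
move_arm(xyz=[[0,0.1,-2],[0,0,-2],[0,0,-2],[0,0,-1.5],[0,0,-1],[0,0,-0.5],[0,0,-0.5],[0,0,0],[0,0,-0.2],[0,0,-0.1],[0,0,0],[0,0,0]], spin=[0,0,0,0,0,0,0,0,0,0,0,0], jaw=[255,255,255,255,255,255,255,255,255,255,255,255])

```text
time: 20.2
tool_pos: [653.3, 38.0, 24.1]
tcp_rot: [3.141, 0.0, 1.44]
wrist_force: [0.3, -0.4, -0.9]
finger_gap: 53.7
```

```bash
python3 - <<'E'
from h import *
W,K,E=cam("wrist"); save("w12",W)
s=r.read_state();print(s["tool_pos"],s["tcp_rot"],s["wrist_force"],s["finger_gap"])
E
```

```text
[653.32828611  38.04577833  24.10923022] [3.14078047e+00 2.66032361e-05 1.43995601e+00] [ 0.62798997  0.32592672 -1.68174761] 53.592808293688954
```

View pics/w12.png

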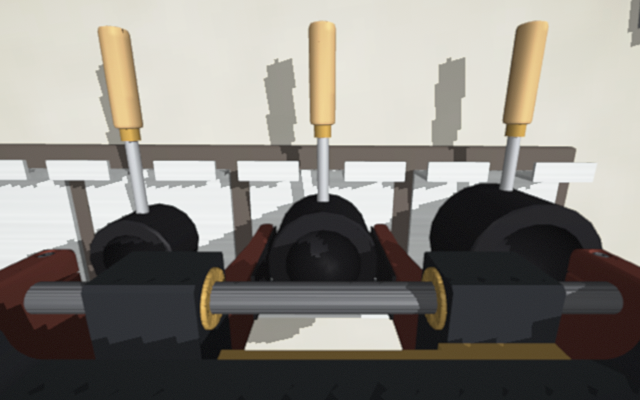

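Emit:
move_arm(xyz=[[0,0,-0.1],[0,0,0],[0,0,0]], spin=[0,0,0], jaw=[255,255,255])

```text
time: 20.5
tool_pos: [653.4, 38.0, 23.0]
tcp_rot: [3.141, -0.0, 1.44]
wrist_force: [0.4, -0.4, 0.9]
finger_gap: 53.6
```

Emit:
move_arm(xyz=[[0,0,-0.1],[0,0,0],[0,0,0]], spin=[0,0,0], jaw=[255,255,255])

```text
time: 20.75
tool_pos: [653.4, 38.0, 22.9]
tcp_rot: [3.141, 0.0, 1.44]
wrist_force: [-2.1, 0.8, 9.4]
finger_gap: 53.9
```

Contact. Opening only partly, since there are neighbours.

Emit:
move_arm(xyz=[[0,0,0],[0,0,0],[0,0,0],[0,0,0],[0,0,1],[0,0,2],[0,0,3],[0,0,4],[0,0,4],[0,0,0],[0,0,0]], spin=[0,0,0,0,0,0,0,0,0,0,0], jaw=[60,60,60,60,60,60,60,60,60,0,0])

```text
time: 21.67
tool_pos: [655.3, 37.9, 165.5]
tcp_rot: [3.135, -0.0, 1.44]
wrist_force: [-0.5, -0.9, -0.5]
finger_gap: 76.7
```

```bash
python3 - <<'E'
from meas import *
W,K,E=cam("wrist"); save("w13",W)
E2=E.copy(); E2[:3,3]=E[:3,:3]@[0,0,11]+E[:3,3]
print(measure(W,K,E2,"54",(322,188),(323,92)))
E
```

```text
{'ctr': array([654.2,  37.8]), 'o_handle': array([653.1,  37.9]), 'len': 51.2, 'wid': 10.6, 'yaw_w': -7.5, 'yaw': -7.5, 'dist': 89.1, 'size': array([54.7, 56.7]), 'px': array([323., 189.])}
```

View pics/w13.png

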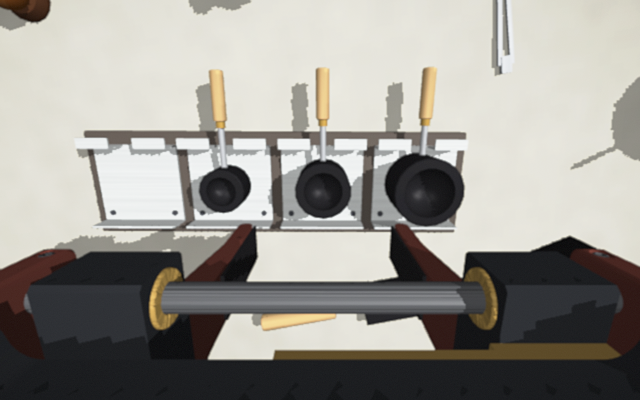

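Emit:
move_arm(xyz=[[-1.7,-3.1,0],[-1.7,-3.1,0],[-1.7,-3.1,0],[-1.7,-3.1,0],[-1.7,-3.1,0],[-1.7,-3.1,0],[-1.7,-3.1,0],[-1.7,-3.1,0],[-1.7,-3.1,0],[-1.7,-3.1,0],[-1.7,-3.1,0],[-1.1,-3,0],[0,0,-3],[0,0,-3],[0,0,-2.4],[0,0,0],[0,0,0],[0,0,0]], spin=[0.6,0.6,0.6,0.6,0.6,0.6,0.6,0.6,0.6,0.6,0.6,0.9,0,0,0,0,0,0], jaw=[0,0,0,0,0,0,0,0,0,0,0,0,0,0,0,0,0,0])

```text
time: 23.22
tool_pos: [455.0, -332.8, 77.8]
tcp_rot: [-3.141, -0.0, 1.571]
wrist_force: [0.9, -0.6, 0.6]
finger_gap: 87.6
```

```bash
python3 - <<'E'
from meas import *
W,K,E=cam("wrist"); save("w14",W)
print(measure(W,K,E,"34",(320,220),(280,110)))
S,_,_=cam("scene"); cv2.imwrite("pics/s14.png",cv2.resize(S[170:390,110:330,::-1],None,fx=2.7,fy=2.7,interpolation=cv2.INTER_CUBIC))
s=r.read_state();print(s["tool_pos"],s["tcp_rot"],s["joints"])
E
```

```text
{'ctr': array([ 456.6, -332.6]), 'o_handle': array([ 454.8, -333.4]), 'len': 52.6, 'wid': 11.9, 'yaw_w': 22.1, 'yaw': 22.6, 'dist': 90.0, 'size': array([33.2, 37.1]), 'px': array([323., 213.])}
[ 455.84888597 -333.51270618   78.90466145] [3.14008201e+00 1.54845252e-03 1.57120766e+00] [-7.53865234e-01  4.75529542e-01  1.73744884e+00 -1.17608370e-04
  9.26453046e-01 -2.32500352e+00]
```

View pics/w14.png

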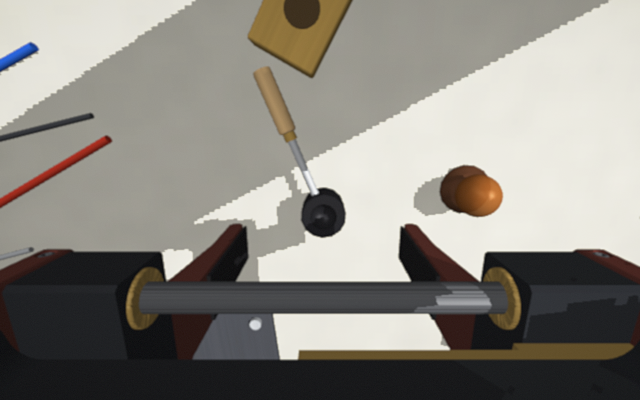

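View pics/s14.png

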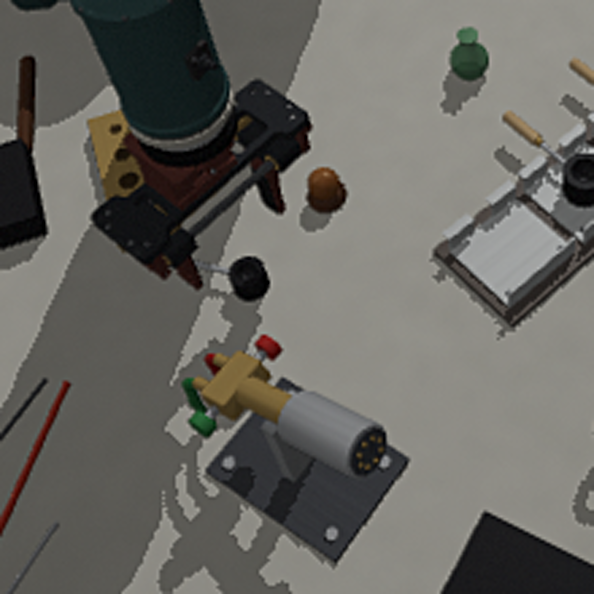

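Emit:
move_arm(xyz=[[0,0,-1.5],[0,0,-1.5],[0,0,-1],[0,0,-1],[0,0,0]], spin=[0,0,0,0,0], jaw=[0,0,0,0,0])

```text
time: 23.73
tool_pos: [454.5, -332.4, 26.6]
tcp_rot: [-3.14, -0.001, 1.571]
wrist_force: [-0.6, -0.0, -0.9]
finger_gap: 87.4
```

Emit:
move_arm(xyz=[[0,0,-1],[0,0,-1],[0,0,-0.3],[0,0,0],[0,0,0],[0,0,0],[0,0,0],[0,0,0],[0,0,0],[0,0,0],[0,0,0],[0,0,0]], spin=[0,0,0,0,0,0,0,0,0,0,0,0], jaw=[0,0,0,0,0,255,255,255,255,255,255,255])

```text
time: 24.73
tool_pos: [455.0, -333.0, 4.7]
tcp_rot: [3.141, 0.0, 1.571]
wrist_force: [0.3, 0.4, 0.2]
finger_gap: 44.6
```

Emit:
move_arm(xyz=[[0,0,0],[0,0,0],[0,0,0],[0,0,0]], spin=[0,0,0,0], jaw=[255,255,255,255])

```text
time: 25.07
tool_pos: [455.0, -333.0, 4.6]
tcp_rot: [-3.142, 0.0, 1.571]
wrist_force: [-0.9, -0.4, 0.5]
finger_gap: 33.7
```

Emit:
move_arm(xyz=[[0,0,1],[0,0,2],[0,0,3],[0,0,3],[0,0,2],[2.1,2.2,0],[2.1,2.2,0],[2.1,2.2,0],[2.1,2.2,0],[2.1,2.2,0],[2.1,2.2,0],[2.1,2.2,0],[2.1,2.2,0],[0.5,0,0],[0,0,0],[0,0,0],[0,0,0]], spin=[0,0,0,0,0,-3.8,-3.8,-3.8,-3.8,-3.8,-3.8,-3.8,-3.5,0,0,0,0], jaw=[255,255,255,255,255,255,255,255,255,255,255,255,255,255,255,255,255])

```text
time: 26.48
tool_pos: [626.8, -157.8, 114.7]
tcp_rot: [-3.141, 0.001, 1.045]
wrist_force: [-0.6, -0.0, 0.3]
finger_gap: 33.2
```

```bash
python3 - <<'E'
from meas import *
W,K,E=cam("wrist"); save("w15",W)
s=r.read_state();print(s["tool_pos"],s["tcp_rot"],s["wrist_force"],s["finger_gap"])
E2=E.copy(); E2[:3,3]=E[:3,:3]@[0,0,s["tool_pos"][2]-4.6]+E[:3,3]
print(measure(W,K,E2,"34",(320,230),(280,70)))
E
```

```text
[ 626.76484656 -157.96200983  114.67928331] [-3.14079387e+00  6.15414637e-04  1.04475531e+00] [-0.33886156 -0.1347003  -0.26501807] 33.22059272459213
{'ctr': array([ 630.7, -157.9]), 'o_handle': array([ 626.7, -157.4]), 'len': 53.5, 'wid': 12.3, 'yaw_w': -7.5, 'yaw': -7.0, 'dist': 92.0, 'size': array([60.5, 37.7]), 'px': array([327., 256.])}
```

View pics/w15.png

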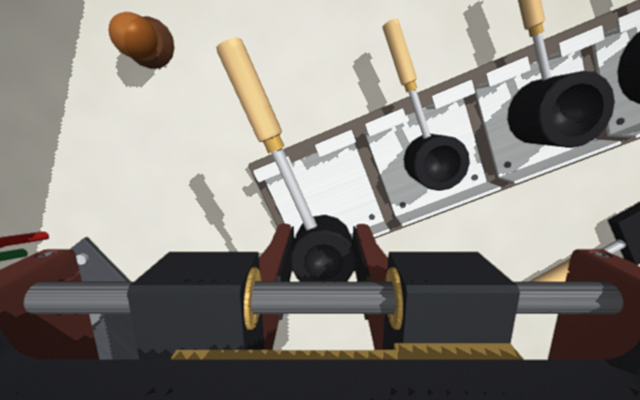

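Emit:
move_arm(xyz=[[0,0,-2],[0,0,-2],[0,0,-2],[0,0,-1.5],[0,0,-1],[0,0,-0.5],[0,0,-0.5],[0,0,0],[0,0,-0.2],[0,0,-0.1],[0,0,0],[0,0,0]], spin=[0,0,0,0,0,0,0,0,0,0,0,0], jaw=[255,255,255,255,255,255,255,255,255,255,255,255])

```text
time: 27.53
tool_pos: [628.3, -157.1, 17.1]
tcp_rot: [3.141, -0.0, 1.046]
wrist_force: [0.3, -1.1, -0.1]
finger_gap: 33.5
```

```bash
python3 - <<'E'
from h import *
W,K,E=cam("wrist"); save("w16",W)
s=r.read_state();print(s["tool_pos"],s["tcp_rot"],s["wrist_force"],s["finger_gap"])
E
```

```text
[ 628.27238543 -157.00413077   17.08895644] [ 3.14087928e+00 -3.53452093e-05  1.04562458e+00] [ 0.51998093  0.06643274 -0.61358222] 33.378387207000344
```

View pics/w16.png

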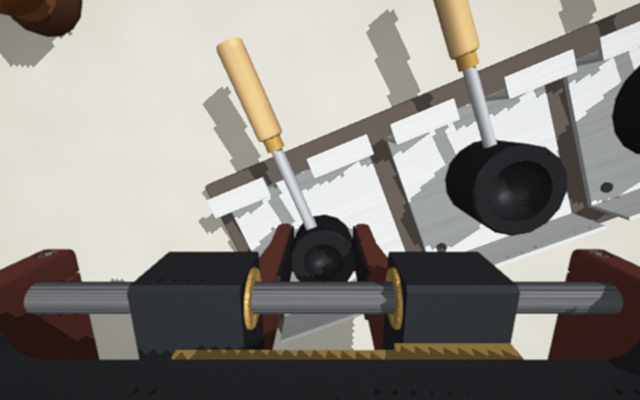

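Emit:
move_arm(xyz=[[0,0,-0.1],[0,0,0],[0,0,0]], spin=[0,0,0], jaw=[255,255,255])

```text
time: 27.83
tool_pos: [628.0, -157.0, 15.7]
tcp_rot: [-3.142, 0.0, 1.046]
wrist_force: [-0.2, 1.0, 0.5]
finger_gap: 33.5
```

Emit:
move_arm(xyz=[[0,0,-0.1],[0,0,0],[0,0,0]], spin=[0,0,0], jaw=[255,255,255])

```text
time: 28.08
tool_pos: [628.0, -157.0, 15.6]
tcp_rot: [3.141, 0.0, 1.046]
wrist_force: [-2.2, 0.3, 7.7]
finger_gap: 33.3
```

Emit:
move_arm(xyz=[[0,0,0],[0,0,0],[0,0,0],[0,0,0],[0,0,0],[0,0,1],[0,0,2],[0,0,3],[0,0,4],[0,0,4],[0,0,4],[0,0,4],[0,0,0],[0,0,0],[0,0,0]], spin=[0,0,0,0,0,0,0,0,0,0,0,0,0,0,0], jaw=[80,80,80,80,80,80,80,80,80,80,80,80,80,80,80])

```text
time: 29.33
tool_pos: [627.6, -156.9, 234.8]
tcp_rot: [3.141, 0.0, 1.045]
wrist_force: [-0.6, 1.0, -0.7]
finger_gap: 60.6
```

```bash
python3 - <<'E'
from meas import *
W,K,E=cam("wrist"); save("w17",W)
E2=E.copy(); E2[:3,3]=E[:3,:3]@[0,0,11]+E[:3,3]
print(measure(W,K,E2,"34",(322,190),(290,110)))
S,KS,ES=cam("scene"); cv2.imwrite("pics/s17.png",cv2.resize(S[130:300,250:430,::-1],None,fx=3.3,fy=3.3,interpolation=cv2.INTER_CUBIC))
D,_,_=cam("side"); cv2.imwrite("pics/d17.png",cv2.resize(D[100:270,200:400,::-1],None,fx=3,fy=3,interpolation=cv2.INTER_CUBIC))
E
```

```text
{'ctr': array([ 628.6, -157.7]), 'o_handle': array([ 628.9, -157.7]), 'len': 51.3, 'wid': 11.2, 'yaw_w': -7.3, 'yaw': -7.7, 'dist': 87.7, 'size': array([31.5, 32.8]), 'px': array([323., 178.])}
```

View pics/w17.png

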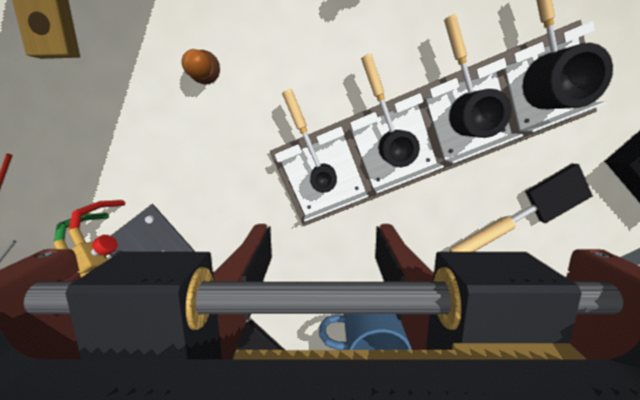

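View pics/s17.png

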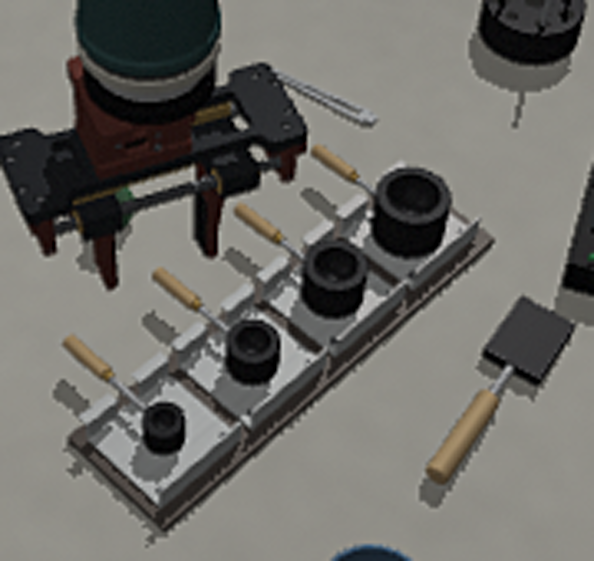

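View pics/d17.png

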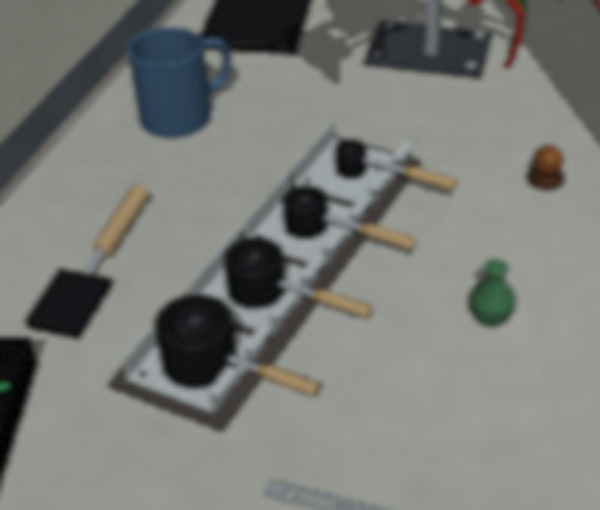

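```bash
python3 -c "
from bench import r
print(r.finish_job())"
```

```text
the job is handed in; nothing more can be done
None
```

The job is handed in after about 29 s. All four moulds stand in the rests in size order from the torch: 34 in rest d, 44 in c, 54 in b and 65 in a. The torch stands beyond the right (-y) end.

- **Setting down:** each mould was lowered in 1 mm steps at the end and let go only after the wrist force showed contact. The highest reading was 12 N, for the 65.
- **Position:** the last pictures show every mould upright with its neck in the notch. The measured centres were within about 2 mm of the rest middles I worked out, and the handles were within about 0.5° of the rest direction.
- **Vase and arm:** the vase was still standing, in the same place in the side view. The gripper was clear of everything.
- **Small disagreements:** for the 65, the notch middle measured about 2 mm to one side in one close-up, though the neck was clear of both notch sides. Centres taken from the dark body and from the handle differed by 1–2 mm on the rests, which matches the calibration error.

I gripped the 34 about 23° off square to its handle to keep the gripper away from the torch, and turned it straight before setting it down.

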